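# Strip two shear-cell stacks onto their shadow pads

### The arm

A 7-joint arm with a two-finger parallel gripper is mounted at the origin on the work surface. World frame = base frame: x ahead of the robot, y to its left, z up, the work surface at z = 0. Lengths are in m, angles in rad, forces in N, time in s.
With the tool pointing down it reaches from about 0.425 to 0.875 m from the base axis. Payload 4.7 kg.
Tool frame: the origin (TCP) lies on the centre line of the jaws, within the pads' length; the fingertips stand 14 mm ahead of it and the grasp point (between the pads) lies 5 mm behind it; z points along the fingers, y is the direction in which the jaws open and shut (so a half turn about z gives the same grasp; the last joint's range is limited). The gripper opens to 87 mm and grips with 3 to 60 N. Pads are 19 mm wide; open, the fingers measure 117 mm over their backs; the gripper's body (75 mm by 190 mm) begins 51 mm behind the grasp point.
Start: joints at [1.124, 0.321, -0.07, 1.45, 0.023, 1.371, -0.057], TCP at [0.289, -0.582, 0.237] pointing down, gripper open.
Joint ranges: [-2.86, 2.86], [-0.3, 2.09], [-1.38, 1.24], [0.06, 2.45], [-1.56, 4.7], [0.09, 2.05], [-2.69, 2.69]. Speed limits (rad/s): [2.57, 2.57, 3.14, 3.14, 3.14, 3.14, 3.14].

### API

Orientations are given as a rotation vector (axis times angle).
In Python, from bench import ctrl, optics, models gives the robot as it stands. The module is installed in compiled form; this text tells all that it offers.
- The arm moves only by the tool arm_command, never from a script. Its argument "motion" is a list of rows, each a list of 3 entries, a list of its own where there are three numbers: the shift along the tool's x, y, z in mm, then the turn, a rotation vector about the tool's x, y, z in degrees, then the closure, from 0 (fully open) to 1 (shut). In form: [[[x, y, z], [ax, ay, az], claw], ...]. A call has 1 to 8 rows; each row shifts and turns the commanded pose from where the row before left it, along the tool's axes as they then stand; what a row does not reach is not made up. A row lasts 1/12 s, in which the tool goes at most 41.7 mm and 7.16 degrees, less where a joint would pass 70% of its speed; a pose out of reach is approached as far as the arm can. A call with a gripper value outside its range is refused whole. The fingers move at their own pace and stop on an object; "force" is the grip in N (left out, the last holds). Time passes only in rows, so rows that do not move let the fingers close. It gives the time, the measured TCP pose, the force and the opening at its end, in the units of the state.
- ctrl.get_state(): the state, without advancing time (a new reading comes with each control period).
- optics.get_image(name): name is "side" or "top"; returns (picture, depth): 480x640x3 uint8, blue, green, red; 480x640 float32, m along the optical axis (not along the pixel's ray), 0 where there is no reading.
- optics.camera_model(name): a dict with "fovy" (degrees; the focal length in pixels is half the picture's height over the tangent of half this angle, whatever the lens; pixels are square), "cx", "cy" (the principal point, pixels), "rvec" (rotation vector, rad) and "tvec" (3), from world to camera coordinates, as OpenCV has them. Camera axes: x right, y down, z forward; pixel columns grow to the right and rows downward; lengths in m; the calibration is good to about 2 mm. A picture is of the moment at which its call begins. camera_model takes no time and is no camera call.
- ctrl.close_job(): hands the job in, once; it reports no verdict.
Trained networks look in the newest picture that a camera, given by its name, has taken for a name from the list of things; names that differ only in an ending like _2 or _b are one class to them, and where a whole thing is asked for, a point or a joint stands for the part that bears it (a point fixed in the world has none). Each returns a list of dicts, best first, with "conf" (0 to 1); they miss things now and then, are a little off and sometimes report something else, mostly with a low value. They report only what shows in the picture. A call takes as long as a camera call. They do not tell look-alikes from the thing itself.
- models.search_frame(camera, target): "location" ([x, y, z] in m, in the coordinates of the camera as it stood for that picture, good to about 4 mm: the middle of the surface that is visible of it).
- models.silhouettes(camera, target): "pixels" (480x640 bool, what is visible of it).
The state is a dict: "time": time; "joint_positions": joint angles; "qd": joint speeds; "joint_torque": joint torques, N m; "position": TCP position; "tool_rot": TCP orientation; "ft_force": force on the tool from outside, world axes, zero at the start; "torque": the same for the moment, N m; "grip_width": opening from 0.0 (shut) to 1.0 (fully open).
Only numpy, scipy, OpenCV 4.12 (cv2) and the standard library are available. Lean on these libraries where they do the work, as an engineer would, in place of code of your own. Each camera call takes 0.05 s, during which the arm holds its last target.

### The job

The parts of a soil test cell stand on the bench in two stacks, among five shadow pads. Take both stacks apart and set each of the five parts down on the pad that bears its own outline: standing flat, the right way up, centred on the outline, and the square and the oblong one turned to match it. Set them down gently: never drop a part or tip one over.

Things in the scene. Friction and masses are not known exactly. Their poses are not given: they have to be found in the camera images.
- disc_mid (a point): The round platen: a plain black plastic disc, 66 mm across, 0.22 kg. Starts at the foot of one of the two stacks, on the bench. Loose. Its top and underside are flat. 26 mm tall. The point is at its centre, 13 mm above its underside; z up, x and y level.
- square_mid (a point): The square platen: an aluminium block, 62 x 62 mm, 0.27 kg. Starts at the foot of the other stack, on the bench. Loose. Its top and underside are flat. 26 mm tall. The point is at its centre, 13 mm above its underside; z up, x and y along its sides.
- ring_mid (a point): The brass specimen ring: 50 mm outside, open bore of 24 mm, 0.30 kg. Starts as the second layer of one stack, on either platen, with the loading cap on top of it and covering its bore. Loose. Its top and underside are flat. 26 mm tall. The point is at its centre, 13 mm above its underside; z up, x and y level.
- stone_mid (a point): The porous stone: an oblong grey block, 56 mm along its x by 34 mm along its y, 0.11 kg. Starts as the top of the other stack, on the other platen. Loose. Its top and underside are flat. 26 mm tall. The point is at its centre, 13 mm above its underside; z up, x along its length.
- cap_mid (a point): The steel loading cap: a disc 36 mm across and 16 mm thick with a central knob 16 mm across and 10 mm tall above it, 26 mm tall in all, 0.12 kg. Loose, starts on top of the brass ring, as third layer. Flat underside. The point is on its axis, 13 mm above its underside; z up, x and y level.
- pad_disc_top (a point): Shadow pad: a white 96 x 96 x 4 mm plate fixed flat to the bench, bearing a black flat outline of the round platen: a full disc 66 mm across (the largest of the discs) at its middle. The point is at the middle of its top face, 4 mm above the bench; z up, x and y along the pad's sides.
- pad_square_top (a point): Shadow pad: a white 96 x 96 x 4 mm plate fixed flat to the bench, bearing a black flat outline of the square platen: a 62 mm square with its sides parallel to the pad's at its middle. The point is at the middle of its top face, 4 mm above the bench; z up, x and y along the pad's sides and the outline's.
- pad_ring_top (a point): Shadow pad: a white 96 x 96 x 4 mm plate fixed flat to the bench, bearing a black flat outline of the brass ring: a ring 50 mm outside with a white middle of 24 mm at its middle. The point is at the middle of its top face, 4 mm above the bench; z up, x and y along the pad's sides.
- pad_stone_top (a point): Shadow pad: a white 96 x 96 x 4 mm plate fixed flat to the bench, bearing a black flat outline of the porous stone: an oblong 56 x 34 mm at its middle. The point is at the middle of its top face, 4 mm above the bench; z up, x and y along the pad's sides, the oblong's length along x.
- pad_cap_top (a point): Shadow pad: a white 96 x 96 x 4 mm plate fixed flat to the bench, bearing a black flat outline of the loading cap: a full disc 36 mm across (the smallest of the discs) at its middle. The point is at the middle of its top face, 4 mm above the bench; z up, x and y along the pad's sides.
Mind the look-alikes: they are no part of the job. Leave any red or turquoise look-alike of the part that bears square_mid alone.

How it is judged:
At the end, for the whole second after the job is handed in: Each of the five parts lies flat and upright (within 0.1 rad) on its own pad, its centre within 12 mm of the outline's centre; the stone's length is within 0.2 rad of the outline's (either way round), the square's sides within 0.2 rad of its outline's; all are at rest (horizontal distance between disc_mid and pad_disc_top below 0.012 m and z of disc_mid in the frame of pad_disc_top below 0.018 m and angle between each of disc_mid, square_mid, ring_mid, stone_mid, cap_mid's own z axis and vertical below 0.1 rad and linear speed of each of disc, square, ring, stone, cap below 0.02 m/s and horizontal distance between square_mid and pad_square_top below 0.012 m and z of square_mid in the frame of pad_square_top below 0.018 m and horizontal distance between ring_mid and pad_ring_top below 0.012 m and z of ring_mid in the frame of pad_ring_top below 0.018 m and horizontal distance between stone_mid and pad_stone_top below 0.012 m and z of stone_mid in the frame of pad_stone_top below 0.018 m and horizontal distance between cap_mid and pad_cap_top below 0.012 m and z of cap_mid in the frame of pad_cap_top below 0.018 m and angle between the x axis of stone_mid and the x axis of pad_stone_top, either way round below 0.2 rad and (angle between the x axis of square_mid and the x axis of pad_square_top, either way round below 0.2 rad or angle between the x axis of square_mid and the y axis of pad_square_top, either way round below 0.2 rad)); the robot touches nothing.
It fails at once if a part is tipped over (more than 0.7 rad) (angle between any of disc_mid, square_mid, ring_mid, stone_mid, cap_mid's own z axis and vertical above 0.7 rad).
It fails at once if a part is dropped or thrown (faster than 0.7 m/s while its centre is within 60 mm of the bench) ((linear speed of disc above 0.7 m/s and height (world z) of disc_mid below 0.06 m) or (linear speed of square above 0.7 m/s and height (world z) of square_mid below 0.06 m) or (linear speed of ring above 0.7 m/s and height (world z) of ring_mid below 0.06 m) or (linear speed of stone above 0.7 m/s and height (world z) of stone_mid below 0.06 m) or (linear speed of cap above 0.7 m/s and height (world z) of cap_mid below 0.06 m)).
It also fails if it takes over 138 s, if anything falls off the work surface, if the arm or the gripper's body presses on something with over 40 N, if the wrist force passes 120 N, or if a joint passes its speed limit or range.

## Working session

There is one attempt and no reset: what is moved stays moved. The work goes in short steps, Python scripts to look and compute and a tool call to move; the robot and the scene stay as the last step left them, time stands still between calls to the robot, and variables do not carry over. Pictures are saved under pics/ and viewed, and the job is handed in when it is done.

Besides the shell and the picture viewer there is one more tool, called after "Request:" as name([rows], argument=value, ...), one row to a line, values as JSON. arm_command: Moves the arm, as the interface text tells. Its arguments: {"type":"object","properties":{"motion":{"type":"array","items":{"type":"array"}},"force":{"type":"number"}},"required":["motion"]}

```bash
mkdir -p pics; python3 - <<'E'
from bench import ctrl, optics, models
import cv2
print(ctrl.get_state())
for n in ("side","top"):
    im,d=optics.get_image(n); cv2.imwrite(f"pics/{n}0.png",im); print(n,optics.camera_model(n))
E
```

```text
{'time': 0.0, 'joint_positions': array([ 1.12408339,  0.32185765, -0.07008252,  1.45166449,  0.02264329,
        1.37082759, -0.05687377]), 'qd': array([ 0.00023852, -0.00051159,  0.00135762,  0.00026754, -0.00203344,
        0.00043593, -0.0024207 ]), 'joint_torque': array([-6.54580867e-05, -4.91294789e+01, -4.04130695e-01, -3.12522089e+01,
       -6.39413833e-02,  4.38973715e-02,  1.72577943e-04]), 'position': array([ 0.28874354, -0.58175051,  0.23544428]), 'tool_rot': array([-3.05671809e+00, -7.17122709e-01,  9.21929929e-04]), 'ft_force': array([-0.46994768, -0.3753938 , -1.32222694]), 'torque': array([ 0.05358148, -0.04450236, -0.03357825]), 'grip_width': 1.0008843410431012}
side {'fovy': 42.14341484817925, 'cx': 337.427054263848, 'cy': 244.35290290695292, 'rvec': array([ 0.04106877, -2.70192348,  1.53673007]), 'tvec': array([0.48926104, 0.07609846, 1.13067094])}
top {'fovy': 43.17895896400533, 'cx': 328.3817570023931, 'cy': 234.81466044167558, 'rvec': array([ 2.21188958, -2.16880563,  0.10539796]), 'tvec': array([-0.0781477 ,  0.48544268,  1.32505354])}
```

View pics/top0.png

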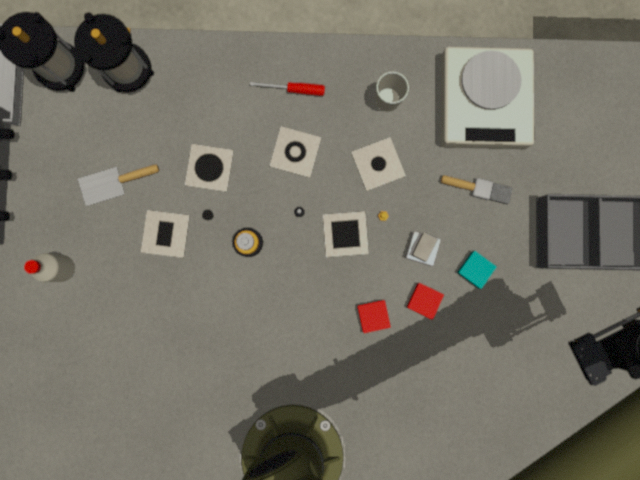

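View pics/side0.png

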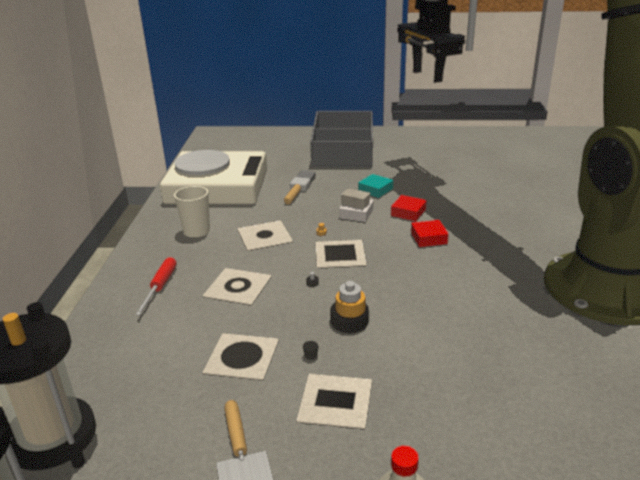

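The top view shows the round stack (disc, ring, cap) at about (247,241) and the stone on the square at about (424,248). The pads are disc (209,168), ring (296,152), cap (378,164), square (346,234) and stone (165,234).

Possible mix-ups:
- **Square platen:** red (374,316), red (425,300) and teal (477,269) are look-alikes. The real one is the aluminium block under the stone at (424,248).
- **Cap or disc:** the small knobs at (208,215), (299,212) and (384,216) are clutter.

```bash
cat > h.py <<'E'
import numpy as np, cv2
from bench import ctrl, optics, models
from scipy.spatial.transform import Rotation as R
def cam(n):
    m=optics.camera_model(n); f=240/np.tan(np.radians(m['fovy']/2))
    return f,m['cx'],m['cy'],R.from_rotvec(m['rvec']).as_matrix(),np.array(m['tvec'])
def plane(n,uv,z):
    f,cx,cy,Rm,t=cam(n); uv=np.atleast_2d(uv).astype(float)
    d=np.c_[(uv[:,0]-cx)/f,(uv[:,1]-cy)/f,np.ones(len(uv))]@Rm
    C=-Rm.T@t
    return C+d*((z-C[2])/d[:,2])[:,None]
def towld(n,p):
    f,cx,cy,Rm,t=cam(n); return Rm.T@(np.array(p)-t)
def cloud(n,d):
    f,cx,cy,Rm,t=cam(n); v,u=np.mgrid[:480,:640]
    P=np.stack([(u-cx)/f*d,(v-cy)/f*d,d],-1); return (P-t)@Rm
def rect(n,mask,z):
    c=max(cv2.findContours(mask.astype(np.uint8),cv2.RETR_EXTERNAL,cv2.CHAIN_APPROX_NONE)[0],key=cv2.contourArea)[:,0]
    ys,xs=np.nonzero(mask); W=plane(n,np.c_[xs,ys],z)[:,:2]
    r=cv2.minAreaRect((plane(n,c,z)[:,:2]*1000).astype(np.float32))
    return W.mean(0),r
def st():
    s=ctrl.get_state(); M=R.from_rotvec(s['tool_rot']).as_matrix()
    print('t%.2f'%s['time'],'pos',s['position'].round(4),'F',s['ft_force'].round(1),'w%.3f'%s['grip_width'],
      'tilt%.2fdeg'%np.degrees(np.arccos(-M[2,2])),'yawY(deg)%.1f'%np.degrees(np.arctan2(M[1,1],M[0,1])),'q',s['joint_positions'].round(2))
    return s,M
E
python3 - <<'E'
from h import *
im,d=optics.get_image('top'); P=cloud('top',d)
zs={'disc_mid':.026,'square_mid':.026,'ring_mid':.052,'stone_mid':.052,'cap_mid':.068}
for k in ['disc_mid','square_mid','ring_mid','stone_mid','cap_mid','pad_disc_top','pad_square_top','pad_ring_top','pad_stone_top','pad_cap_top']:
    for x in models.search_frame('top',k)[:4]: print(k,'L',round(x['conf'],2),towld('top',x['location']).round(3))
    for x in models.silhouettes('top',k)[:4]:
        m=x['pixels']
        if m.sum()<20: continue
        c,r=rect('top',m,zs.get(k,.004)); ys,xs=np.nonzero(m)
        print(k,'S',round(x['conf'],2),m.sum(),'px',xs.mean().round(),ys.mean().round(),c.round(4),np.round(r[0],1),np.round(r[1],1),round(r[2],1))
big=lambda x0,y0,x1,y1:cv2.resize(im[y0:y1,x0:x1],None,fx=6,fy=6,interpolation=cv2.INTER_NEAREST)
cv2.imwrite('pics/crop0.png',np.hstack([big(217,210,277,270),big(394,218,454,278)]))
E
```

```text
disc_mid L 0.58 [0.469 0.101 0.025]
disc_mid L 0.28 [ 0.464 -0.275  0.051]
disc_mid S 0.86 269 px 249.0 243.0 [0.4655 0.1067] [468.  109.1] [64.  63.6] 1.6
square_mid L 0.9 [ 0.457 -0.259  0.029]
square_mid L 0.83 [ 0.419 -0.397  0.023]
square_mid L 0.83 [ 0.313 -0.172  0.023]
square_mid L 0.81 [ 0.35  -0.28   0.028]
square_mid S 0.88 819 px 374.0 316.0 [ 0.3111 -0.1714] [ 311.8 -170.7] [64.2 64.8] 14.8
square_mid S 0.69 827 px 477.0 269.0 [ 0.4174 -0.3973] [ 417.2 -397. ] [65.7 63.9] 56.4
square_mid S 0.56 843 px 425.0 300.0 [ 0.3475 -0.2832] [ 347.4 -282.9] [66.  62.9] 64.5
ring_mid L 0.57 [0.462 0.1   0.053]
ring_mid L 0.45 [0.482 0.295 0.002]
ring_mid S 0.75 217 px 248.0 242.0 [0.4654 0.1048] [466.9 107.7] [49.  50.1] 46.5
stone_mid L 0.55 [ 0.463 -0.278  0.049]
stone_mid S 0.61 461 px 424.0 246.0 [ 0.4636 -0.2766] [ 463.3 -276.8] [37.7 59.7] 64.0
cap_mid L 0.63 [0.472 0.108 0.069]
cap_mid L 0.54 [ 0.456 -0.263  0.027]
cap_mid L 0.53 [0.636 0.203 0.005]
pad_disc_top L 0.72 [0.471 0.104 0.023]
pad_disc_top L 0.56 [0.633 0.201 0.006]
pad_disc_top S 0.6 1812 px 209.0 167.0 [0.6358 0.204 ] [635.8 204.3] [97.8 96.9] 82.5
pad_square_top L 0.66 [ 0.491 -0.103  0.003]
pad_square_top S 0.59 1808 px 345.0 233.0 [ 0.4921 -0.1064] [ 491.6 -107.1] [97.9 96.1] 6.6
pad_ring_top L 0.57 [0.68  0.006 0.002]
pad_ring_top L 0.3 [0.635 0.203 0.006]
pad_ring_top S 0.59 1687 px 295.0 151.0 [0.6761 0.0102] [676.2  10.6] [94.1 94.7] 76.6
pad_ring_top S 0.28 203 px 245.0 241.0 [0.4708 0.1177] [471.5 118.4] [33.6 33.5] 1.2
pad_stone_top S 0.57 1814 px 165.0 233.0 [0.4849 0.2967] [484.5 296.3] [95.8 95.6] 83.6
pad_cap_top L 0.6 [ 0.653 -0.181  0.002]
pad_cap_top S 0.78 1792 px 378.0 163.0 [ 0.6534 -0.1788] [ 653.3 -178.8] [98.2 97.7] 21.1
```

View pics/crop0.png

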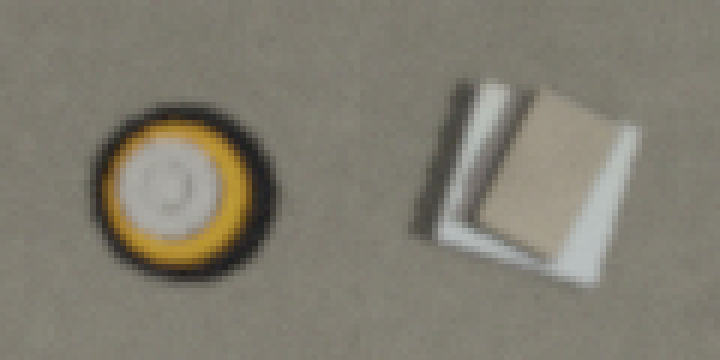

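The crop confirms it: silver cap on brass ring on black disc on the left, and tan stone on the bare aluminium square on the right. Next I refine the poses by colour segmentation.

```bash
python3 - <<'E'
from h import *
def outl(n,im,c,z=.004):
    f,cx,cy,Rm,t=cam(n); p=Rm@np.array([*c,z])+t; u,v=f*p[0]/p[2]+cx,f*p[1]/p[2]+cy
    g=im.max(2); m=(g<105).astype(np.uint8)
    k,l,s,ce=cv2.connectedComponentsWithStats(m)
    # component nearest with decent area
    ids=[i for i in range(1,k) if 25<s[i,4]<2500]
    i=min(ids,key=lambda i:np.hypot(*(ce[i]-[u,v])))
    return l==i
pads=dict(disc=(.636,.204),square=(.492,-.107),ring=(.676,.0105),stone=(.485,.2965),cap=(.6533,-.1788))
for n in('top','side'):
    im,d=optics.get_image(n)
    for k,c in pads.items():
        m=outl(n,im,c); w,r=rect(n,m,.004); print(n,k,m.sum(),w.round(4),np.round(r[0],1),np.round(r[1],1),round(r[2],1))
    P=cloud(n,d)
    for nm,(x,y) in dict(A=(.468,.105),B=(.46,-.27)).items():
        near=(np.hypot(P[...,0]-x,P[...,1]-y)<.06)&(d>0)
        for lo,hi in((.015,.0295),(.044,.0555),(.062,.072),(.0735,.082)):
            q=P[near&(P[...,2]>lo)&(P[...,2]<hi)]
            if len(q)>5:
                r=cv2.minAreaRect((q[:,:2]*1000).astype(np.float32)); print(n,nm,lo,len(q),'z',np.median(q[:,2]).round(4),'rect',np.round(r[0],1),np.round(r[1],1),round(r[2],1))
for k in('cap_mid','ring_mid','disc_mid','square_mid','stone_mid'):
    for x in models.search_frame('side',k)[:3]: print(k,round(x['conf'],2),towld('side',x['location']).round(4))
im,d=optics.get_image('top'); hsv=cv2.cvtColor(im,cv2.COLOR_BGR2HSV)
print(im[236:248:2,424],im[262,420],im[241,437],im[241,247],im[241,257],im[232,238])
E
```

```text
top disc 618 [0.6354 0.2042] [634.8 204.2] [61.7 60.7] 1.9
top square 698 [ 0.4914 -0.1066] [ 491.5 -106.4] [59.4 59.3] 5.6
top ring 240 [0.6763 0.0104] [676.9  10.3] [45.3 45.1] 45.9
top stone 339 [0.4837 0.2973] [483.7 297.2] [31.5 53.5] 84.1
top cap 167 [ 0.6527 -0.1783] [ 652.6 -178.3] [30.5 30.9] 46.3
top A 0.015 247 z 0.0253 rect [468.3 109.4] [64.3 64.3] 0.5
top A 0.044 169 z 0.0511 rect [467.5 109.4] [47.7 47.8] 0.5
top A 0.062 165 z 0.0678 rect [467.  110.5] [34.9 33.1] 46.3
top A 0.0735 43 z 0.0771 rect [464.1 111.3] [14.6 22. ] 60.0
top B 0.015 349 z 0.0248 rect [ 461.8 -278.9] [63.4 62.2] 74.0
top B 0.044 384 z 0.0513 rect [ 464.1 -277.5] [33.6 56.6] 64.1
side disc 826 [0.6328 0.205 ] [632.8 204.1] [62.3 59.3] 1.3
side square 440 [ 0.489  -0.1047] [ 489.2 -105.4] [58.7 56.2] 5.7
side ring 177 [0.6738 0.012 ] [674.1  11.4] [43.5 44.3] 36.3
side stone 595 [0.4814 0.2974] [481.5 297.1] [31.3 53.8] 83.6
side cap 83 [ 0.6505 -0.1768] [ 650.8 -176.3] [29.5 25.3] 0.7
side A 0.015 462 z 0.024 rect [466.3 120.2] [53.9 64.8] 84.8
side A 0.044 278 z 0.0503 rect [463.4 116.2] [49.8 41. ] 3.5
side A 0.062 208 z 0.0665 rect [464.5 111.8] [34.5 39.2] 0.6
side A 0.0735 52 z 0.0762 rect [464.  110.1] [14.8 17.5] 18.6
side B 0.015 299 z 0.0234 rect [ 459.8 -275.9] [64.8 63.9] 74.7
side B 0.044 234 z 0.0497 rect [ 460.2 -276.2] [41.1 56.5] 63.0
cap_mid 0.56 [0.4643 0.1183 0.0687]
ring_mid 0.85 [0.4625 0.1315 0.0438]
disc_mid 0.68 [0.4646 0.1324 0.0209]
disc_mid 0.66 [ 0.6536 -0.1722  0.0029]
square_mid 0.93 [ 0.4068 -0.3888  0.0215]
square_mid 0.78 [ 0.4519 -0.255   0.0137]
square_mid 0.73 [ 0.3432 -0.2717  0.0273]
stone_mid 0.62 [ 0.4614 -0.2707  0.0466]
[[135 151 157]
 [137 152 159]
 [134 149 156]
 [136 153 161]
 [136 151 159]
 [135 149 157]] [125 131 130] [171 177 174] [154 159 161] [ 39 128 163] [38 53 66]
```

```bash
cat >> h.py <<'E'
def go(x,y,z,yaw=None):
    s,M=st(); v=M.T@(np.array([x,y,z])-s['position'])*1000
    print('shift tool mm',v.round(1),'rows',np.ceil(np.linalg.norm(v)/41).astype(int))
    if yaw is not None:
        c=np.arctan2(M[1,1],M[0,1]); dd=(yaw-np.degrees(c)+90)%180-90
        print('az-turn about tool z: %.1f or %.1f'%(-dd,-dd+(180 if dd>0 else -180)))
        t=np.degrees(R.from_matrix(M.T@R.from_euler('z',0).as_matrix()@M).as_rotvec())
        lv=np.cross(M.T@[0,0,-1.],[0,0,1.]); print('level fix (tool rv deg)',(-np.degrees(lv)).round(2))
E
python3 -c "
from h import *
go(.4625,-.277,.15,64.1)"
```

```text
t1.55 pos [ 0.289  -0.5822  0.2366] F [-0.   0.6 -0. ] w1.002 tilt0.00deg yawY(deg)-63.6 q [ 1.12  0.32 -0.07  1.45  0.02  1.37 -0.06]
shift tool mm [ 291.1 -196.3   86.6] rows 9
az-turn about tool z: 52.3 or -127.7
level fix (tool rv deg) [ 0.  0. -0.]
```

Request:
arm_command([
  [[29, -19.6, 8], [0, 0, 0], 0],
  [[29, -19.6, 8], [0, 0, 0], 0],
  [[29, -19.6, 8], [0, 0, 0], 0],
  [[29, -19.6, 8], [0, 0, 0], 0],
  [[29, -19.6, 8], [0, 0, 0], 0],
  [[29, -19.6, 8], [0, 0, 0], 0],
  [[29, -19.6, 8], [0, 0, 0], 0],
  [[29, -19.6, 8], [0, 0, 0], 0],
])

```text
time: 2.22
position: [0.4277, -0.3371, 0.1725]
tool_rot: [3.058, 0.717, 0.0]
ft_force: [0.4, -0.3, -0.8]
grip_width: 0.994
```

Request:
arm_command([
  [[29, -19.6, 8], [0, 0, 0], 0],
  [[29, -19.6, 8], [0, 0, 0], 0],
  [[0, 0, 0], [0, 0, -7.1], 0],
  [[0, 0, 0], [0, 0, -7.1], 0],
  [[0, 0, 0], [0, 0, -7.1], 0],
  [[0, 0, 0], [0, 0, -7.1], 0],
  [[0, 0, 0], [0, 0, -7.1], 0],
  [[0, 0, 0], [0, 0, -7.1], 0],
])

```text
time: 2.88
position: [0.4617, -0.2777, 0.1567]
tool_rot: [2.583, 1.787, -0.0]
ft_force: [-0.5, 0.5, 0.9]
grip_width: 1.003
```

Request:
arm_command([
  [[0, 0, 0], [0, 0, -7.1], 0],
  [[0, 0, 0], [0, 0, -7.1], 0],
  [[0, 0, 0], [0, 0, -7.1], 0],
  [[0, 0, 0], [0, 0, -7.1], 0],
  [[0, 0, 0], [0, 0, -7.1], 0],
  [[0, 0, 0], [0, 0, -7.1], 0],
  [[0, 0, 0], [0, 0, -7.1], 0],
  [[0, 0, 0], [0, 0, -7.1], 0],
])

```text
time: 3.55
position: [0.4617, -0.2778, 0.1567]
tool_rot: [1.422, 2.801, -0.0]
ft_force: [0.0, 0.4, 0.5]
grip_width: 0.997
```

Request:
arm_command([
  [[0, 0, 0], [0, 0, -7.1], 0],
  [[0, 0, 0], [0, 0, -7.1], 0],
  [[0, 0, 0], [0, 0, -7.1], 0],
  [[0, 0, 0], [0, 0, -7.0], 0],
  [[0, 0, 0], [0, 0, 0], 0],
  [[0, 0, 0], [0, 0, 0], 0],
])

```text
time: 4.05
position: [0.4616, -0.2778, 0.1566]
tool_rot: [0.709, 3.06, -0.0]
ft_force: [-0.2, -0.6, -0.3]
grip_width: 1.0
```

```bash
python3 -c "
from h import *
go(.4625,-.277,.15,64.1)"
```

```text
t4.05 pos [ 0.4616 -0.2778  0.1566] F [-0.2 -0.6 -0.3] w1.000 tilt0.01deg yawY(deg)63.9 q [ 0.93  0.17 -0.48  1.82  0.09  1.17  1.54]
shift tool mm [-0.4  1.1  6.6] rows 1
az-turn about tool z: -0.2 or 179.8
level fix (tool rv deg) [-0.    0.01 -0.  ]
```

Request:
arm_command([
  [[-0.4, 1, 30], [0, 0, 0], 0],
  [[0, 0, 30], [0, 0, 0], 0],
  [[0, 0, 25], [0, 0, 0], 0.2],
  [[0, 0, 15], [0, 0, 0], 0.3],
  [[0, 0, 12], [0, 0, 0], 0.4],
  [[0, 0, 0], [0, 0, 0], 0.5],
  [[0, 0, 0], [0, 0, 0], 0.6],
  [[0, 0, 0], [0, 0, 0], 0.7],
], force=20)

```text
time: 4.72
position: [0.4634, -0.2775, 0.0458]
tool_rot: [0.705, 3.059, -0.001]
ft_force: [1.3, 0.3, 0.5]
grip_width: 0.632
```

Request:
arm_command([
  [[0, 0, 0], [0, 0, 0], 0.9],
  [[0, 0, 0], [0, 0, 0], 1],
  [[0, 0, 0], [0, 0, 0], 1],
  [[0, 0, 0], [0, 0, 0], 1],
])

```text
time: 5.05
position: [0.4628, -0.2777, 0.0455]
tool_rot: [0.704, 3.06, -0.002]
ft_force: [-0.9, 0.4, 3.8]
grip_width: 0.388
```

Request:
arm_command([
  [[0, 0, -8], [0, 0, 0], 1],
  [[0, 0, -22], [0, 0, 0], 1],
  [[0, 0, -35], [0, 0, 0], 1],
  [[0, 0, -35], [0, 0, 0], 1],
  [[0, 0, 0], [0, 0, -6.8], 1],
  [[0, 0, 0], [0, 0, -6.7], 1],
  [[0, 0, 0], [0, 0, -6.7], 1],
  [[0, 0, 0], [0, 0, 0], 1],
])

```text
time: 5.72
position: [0.4624, -0.2768, 0.1451]
tool_rot: [0.151, 3.138, -0.0]
ft_force: [0.4, -1.7, -1.3]
grip_width: 0.387
```

```bash
python3 -c "
from h import *
go(.483,.297,.15,84)
im,d=optics.get_image('top');cv2.imwrite('pics/a1.png',im)
P=cloud('top',d);near=(np.hypot(P[...,0]-.461,P[...,1]+.278)<.06)&(P[...,2]>.015)&(P[...,2]<.03)&(d>0)
q=P[near];print(cv2.minAreaRect((q[:,:2]*1000).astype(np.float32)))
im,d=optics.get_image('side');cv2.imwrite('pics/a1s.png',im[100:300,200:500])"
```

```text
t5.72 pos [ 0.4624 -0.2768  0.1451] F [ 0.4 -1.7 -1.3] w0.387 tilt0.01deg yawY(deg)84.5 q [ 0.96  0.19 -0.52  1.83  0.1   1.15  1.88]
shift tool mm [ 34.7 573.1  -5. ] rows 15
az-turn about tool z: 0.5 or -179.5
level fix (tool rv deg) [-0.01  0.01 -0.  ]
((447.2530517578125, -264.7345275878906), (78.72116088867188, 40.835975646972656), 40.24392318725586)
```

View pics/a1s.png

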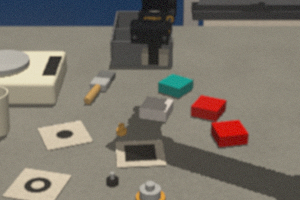

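Request:
arm_command([
  [[2.3, 38.2, 0], [0, 0, 0.5], 1],
  [[2.3, 38.2, 0], [0, 0, 0], 1],
  [[2.3, 38.2, 0], [0, 0, 0], 1],
  [[2.3, 38.2, 0], [0, 0, 0], 1],
  [[2.3, 38.2, 0], [0, 0, 0], 1],
  [[2.3, 38.2, 0], [0, 0, 0], 1],
  [[2.3, 38.2, 0], [0, 0, 0], 1],
  [[2.3, 38.2, 0], [0, 0, 0], 1],
])

```text
time: 6.48
position: [0.4764, 0.0307, 0.1447]
tool_rot: [0.175, 3.136, -0.001]
ft_force: [0.5, 0.8, -1.7]
grip_width: 0.391
```

Request:
arm_command([
  [[2.3, 38.2, 0], [0, 0, 0], 1],
  [[2.3, 38.2, 0], [0, 0, 0], 1],
  [[2.3, 38.2, 0], [0, 0, 0], 1],
  [[2.3, 38.2, 0], [0, 0, 0], 1],
  [[2.3, 38.2, 0], [0, 0, 0], 1],
  [[2.3, 38.2, 0], [0, 0, 0], 1],
  [[0, 0, 0], [0, 0, 0], 1],
  [[0, 0, 0], [0, 0, 0], 1],
])

```text
time: 7.15
position: [0.4863, 0.2615, 0.1444]
tool_rot: [-0.164, -3.136, -0.003]
ft_force: [0.2, -0.5, -0.7]
grip_width: 0.388
```

```bash
python3 -c "
from h import *
go(.483,.297,.08,84)"
```

```text
t7.15 pos [0.4863 0.2615 0.1444] F [ 0.2 -0.5 -0.7] w0.388 tilt0.13deg yawY(deg)84.0 q [ 0.25  0.3  -0.92  1.79  0.25  1.18  0.73]
shift tool mm [ 6.9 34.8 64.5] rows 2
az-turn about tool z: 0.0 or -180.0
level fix (tool rv deg) [ 0.09 -0.09 -0.  ]
```

Request:
arm_command([
  [[6.9, 34.8, 10], [0, 0, 0], 1],
  [[0, 0, 30], [0, 0, 0], 1],
  [[0, 0, 30], [0, 0, 0], 1],
  [[0, 0, 25], [0, 0, 0], 1],
  [[0, 0, 15], [0, 0, 0], 1],
  [[0, 0, 5], [0, 0, 0], 1],
  [[0, 0, 1], [0, 0, 0], 1],
  [[0, 0, 0], [0, 0, 0], 1],
])

```text
time: 7.82
position: [0.4856, 0.2933, 0.0294]
tool_rot: [0.172, 3.136, 0.0]
ft_force: [0.8, 0.2, -1.5]
grip_width: 0.387
```

```bash
python3 -c "
from h import *
go(.483,.297,.0235,84)
im,d=optics.get_image('side');cv2.imwrite('pics/a2s.png',cv2.resize(im[320:480,240:440],None,fx=4,fy=4))"
```

```text
t7.82 pos [0.4856 0.2933 0.0294] F [ 0.8  0.2 -1.5] w0.387 tilt0.07deg yawY(deg)83.7 q [ 0.11  0.48 -0.84  1.85  0.42  1.    0.55]
shift tool mm [3.  3.4 5.9] rows 1
az-turn about tool z: -0.3 or 179.7
level fix (tool rv deg) [ 0.02  0.06 -0.  ]
```

View pics/a2s.png

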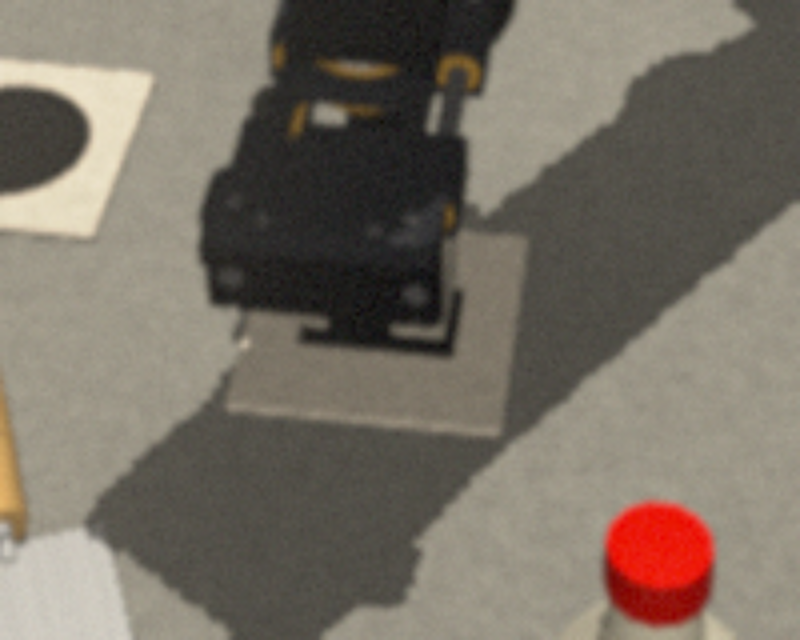

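Request:
arm_command([
  [[2.5, 3.4, 2], [0, 0, 0], 1],
  [[0, 0, 2], [0, 0, 0], 1],
  [[0, 0, 1], [0, 0, 0], 1],
  [[0, 0, 0.5], [0, 0, 0], 1],
  [[0, 0, 0], [0, 0, 0], 1],
])

```text
time: 8.28
position: [0.4827, 0.2974, 0.0235]
tool_rot: [0.17, 3.137, 0.0]
ft_force: [-0.8, -0.0, 1.2]
grip_width: 0.386
```

Request:
arm_command([
  [[0, 0, 0.5], [0, 0, 0], 1],
  [[0, 0, 0], [0, 0, 0], 1],
  [[0, 0, 0], [0, 0, 0], 1],
])

```text
time: 8.53
position: [0.4827, 0.2975, 0.0235]
tool_rot: [0.17, 3.136, -0.0]
ft_force: [-2.0, -2.1, 7.7]
grip_width: 0.39
```

Contact (7.7 N up). Release, rise.

Request:
arm_command([
  [[0, 0, 0], [0, 0, 0], 0.55],
  [[0, 0, 0], [0, 0, 0], 0.45],
  [[0, 0, 0], [0, 0, 0], 0.35],
  [[0, 0, 0], [0, 0, 0], 0.2],
  [[0, 0, -10], [0, 0, 0], 0],
  [[0, 0, -35], [0, 0, 0], 0],
  [[0, 0, -40], [0, 0, 0], 0],
  [[0, 0, -40], [0, 0, 0], 0],
])

```text
time: 9.2
position: [0.4817, 0.2971, 0.149]
tool_rot: [-0.168, -3.135, 0.0]
ft_force: [1.4, 0.0, 0.3]
grip_width: 0.892
```

```bash
cat >> h.py <<'E'
def seg(c,lo,hi,n='top',rad=.06):
    im,d=optics.get_image(n); P=cloud(n,d)
    k=(np.hypot(P[...,0]-c[0],P[...,1]-c[1])<rad)&(P[...,2]>lo)&(P[...,2]<hi)&(d>0); q=P[k]
    if len(q)<5: print('none',len(q)); return
    r=cv2.minAreaRect((q[:,:2]*1000).astype(np.float32)); print(n,len(q),'z',np.median(q[:,2]).round(4),np.round(r[0],1),np.round(r[1],1),round(r[2],1))
E
python3 -c "
from h import *
seg((.461,-.278),.015,.035);seg((.461,-.278),.015,.035,'side')
go(.461,-.278,.15,74.2)
seg((.483,.297),.02,.04,'side')"
```

```text
top 798 z 0.0253 [ 461.9 -278.7] [62.8 62.6] 73.9
side 130 z 0.0233 [ 437.5 -272.9] [68.4 19.7] 77.3
t9.30 pos [0.4859 0.3004 0.1549] F [-0.5  0.3  0.8] w0.961 tilt0.70deg yawY(deg)83.8 q [ 0.18  0.33 -0.93  1.74  0.28  1.2   0.65]
shift tool mm [ -37.5 -577.7    1.6] rows 15
az-turn about tool z: 9.6 or -170.4
level fix (tool rv deg) [ 0.37  0.59 -0.  ]
side 836 z 0.0284 [481.3 299.5] [37.7 56.1] 85.9
```

Request:
arm_command([
  [[-2.5, -38.5, 0], [0, 0, 0], 0],
  [[-2.5, -38.5, 0], [0, 0, 0], 0],
  [[-2.5, -38.5, 0], [0, 0, 0], 0],
  [[-2.5, -38.5, 0], [0, 0, 0], 0],
  [[-2.5, -38.5, 0], [0, 0, 0], 0],
  [[-2.5, -38.5, 0], [0, 0, 0], 0],
  [[-2.5, -38.5, 0], [0, 0, 0], 0],
  [[-2.5, -38.5, 0], [0, 0, 0], 0],
])

```text
time: 10.02
position: [0.468, -0.0132, 0.147]
tool_rot: [-0.17, -3.136, 0.001]
ft_force: [0.7, -0.9, -0.6]
grip_width: 0.998
```

Request:
arm_command([
  [[-2.5, -38.5, 0], [0, 0, 0], 0],
  [[-2.5, -38.5, 0], [0, 0, 0], 0],
  [[-2.5, -38.5, 0], [0, 0, 0], 0],
  [[-2.5, -38.5, 0], [0, 0, 0], 0],
  [[-2.5, -38.5, 0], [0, 0, 0], 0],
  [[-2.5, -38.5, 0], [0, 0, 0], 0],
  [[0, 0, 0], [0, 0, 4.8], 0],
  [[0, 0, 0], [0, 0, 4.8], 0],
])

```text
time: 10.68
position: [0.4575, -0.2453, 0.1462]
tool_rot: [-0.447, -3.108, -0.002]
ft_force: [-0.4, 1.2, 0.0]
grip_width: 0.998
```

Request:
arm_command([
  [[0, -30, 0], [0, 0, 0], 0],
  [[0, 0, 0], [0, 0, 0], 0],
  [[0, 0, 0], [0, 0, 0], 0],
])

```text
time: 10.93
position: [0.4496, -0.2727, 0.1465]
tool_rot: [-0.436, -3.109, -0.001]
ft_force: [0.2, 0.8, -0.0]
grip_width: 0.999
```

```bash
python3 -c "
from h import *
go(.461,-.278,.0175,74.1)"
```

```text
t10.93 pos [ 0.4496 -0.2727  0.1465] F [ 0.2  0.8 -0. ] w0.999 tilt0.11deg yawY(deg)74.0 q [ 0.98  0.16 -0.53  1.85  0.09  1.15  1.72]
shift tool mm [-12.7  -2.  129. ] rows 4
az-turn about tool z: -0.1 or 179.9
level fix (tool rv deg) [ 0.01 -0.11 -0.  ]
```

Request:
arm_command([
  [[-12.7, -2, 20], [0, 0, 0], 0],
  [[0, 0, 35], [0, 0, 0], 0],
  [[0, 0, 25], [0, 0, 0], 0],
  [[0, 0, 0], [0, 0, 0], 0],
])

```text
time: 11.27
position: [0.459, -0.2735, 0.0621]
tool_rot: [-0.428, -3.103, -0.008]
ft_force: [-2.6, 0.9, -0.2]
grip_width: 1.002
```

```bash
python3 -c "
from h import *
go(.4613,-.278,.0195,74.1)"
```

```text
t11.27 pos [ 0.459  -0.2735  0.0621] F [-2.6  0.9 -0.2] w1.002 tilt0.62deg yawY(deg)74.3 q [ 0.95  0.28 -0.52  1.91  0.16  1.    1.66]
shift tool mm [-3.9 -3.9 42.5] rows 2
az-turn about tool z: 0.2 or -179.8
level fix (tool rv deg) [ 0.23 -0.57 -0.  ]
```

Request:
arm_command([
  [[0, 0, 0], [0, 0, 0], 0],
  [[0, 0, 0], [0, 0, 0], 0],
])

```text
time: 11.43
position: [0.4636, -0.2765, 0.0687]
tool_rot: [0.43, 3.111, -0.001]
ft_force: [0.6, 0.1, 0.5]
grip_width: 1.004
```

```bash
python3 -c "
from h import *
go(.4613,-.278,.0195,74.1)"
```

```text
t11.43 pos [ 0.4636 -0.2765  0.0687] F [0.6 0.1 0.5] w1.004 tilt0.08deg yawY(deg)74.3 q [ 0.95  0.28 -0.52  1.9   0.16  1.01  1.66]
shift tool mm [ 1.9 -2.1 49.2] rows 2
az-turn about tool z: 0.2 or -179.8
level fix (tool rv deg) [-0.01  0.08 -0.  ]
```

Request:
arm_command([
  [[1.9, -2.1, 20], [0, 0, 0], 0],
  [[0, 0, 15], [0, 0, 0], 0],
  [[0, 0, 9], [0, 0, 0], 0],
  [[0, 0, 4], [0, 0, 0], 0],
  [[0, 0, 0], [0, 0, 0], 0.1],
  [[0, 0, 0], [0, 0, 0], 0.15],
  [[0, 0, 0], [0, 0, 0], 0.2],
  [[0, 0, 0], [0, 0, 0], 0.25],
])

```text
time: 12.1
position: [0.461, -0.2786, 0.0205]
tool_rot: [0.431, 3.11, -0.001]
ft_force: [0.2, -0.5, 0.0]
grip_width: 0.803
```

Request:
arm_command([
  [[0, 0, 0], [0, 0, 0], 0.4],
  [[0, 0, 0], [0, 0, 0], 1],
  [[0, 0, 0], [0, 0, 0], 1],
  [[0, 0, 0], [0, 0, 0], 1],
], force=30)

```text
time: 12.43
position: [0.4606, -0.2792, 0.0203]
tool_rot: [0.432, 3.111, -0.002]
ft_force: [-0.5, -2.2, 4.3]
grip_width: 0.711
```

Request:
arm_command([
  [[0, 0, -8], [0, 0, 0], 1],
  [[0, 0, -22], [0, 0, 0], 1],
  [[0, 0, -30], [0, 0, 0], 1],
  [[0, 0, -20], [0, 0, 0], 1],
  [[0, 0, 0], [0, 0, -7], 1],
  [[0, 0, 0], [0, 0, -7], 1],
  [[0, 0, 0], [0, 0, -7], 1],
  [[0, 0, 0], [0, 0, 0], 1],
])

```text
time: 13.1
position: [0.4597, -0.2772, 0.0991]
tool_rot: [0.148, -3.137, -0.003]
ft_force: [0.8, 1.1, -3.1]
grip_width: 0.709
```

```bash
python3 -c "
from h import *
go(.4905,-.106,.08,95.7)"
```

```text
t13.10 pos [ 0.4597 -0.2772  0.0991] F [ 0.8  1.1 -3.1] w0.709 tilt0.12deg yawY(deg)95.4 q [ 1.01  0.24 -0.57  1.88  0.15  1.07  2.04]
shift tool mm [-46.8 167.5  19.3] rows 5
az-turn about tool z: -0.3 or 179.7
level fix (tool rv deg) [ 0.1  -0.06 -0.  ]
```

Request:
arm_command([
  [[-9.3, 33.5, 0], [0, 0, -0.3], 1],
  [[-9.3, 33.5, 0], [0, 0, 0], 1],
  [[-9.3, 33.5, 0], [0, 0, 0], 1],
  [[-9.3, 33.5, 0], [0, 0, 0], 1],
  [[-9.4, 33.5, 0], [0, 0, 0], 1],
  [[0, 0, 20], [0, 0, 0], 1],
  [[0, 0, 20], [0, 0, 0], 1],
  [[0, 0, 0], [0, 0, 0], 1],
])

```text
time: 13.77
position: [0.4873, -0.1052, 0.0561]
tool_rot: [0.149, -3.131, -0.005]
ft_force: [-1.8, -0.6, -2.7]
grip_width: 0.708
```

Request:
arm_command([
  [[0, 0, 0], [0, 0, 0], 1],
  [[0, 0, 0], [0, 0, 0], 1],
  [[0, 0, 0], [0, 0, 0], 1],
])

```text
time: 14.02
position: [0.4915, -0.1076, 0.0606]
tool_rot: [-0.148, 3.137, -0.001]
ft_force: [-0.0, -0.3, -3.2]
grip_width: 0.708
```

```bash
python3 -c "
from h import *
go(.4905,-.106,.0243,95.7)"
```

```text
t14.02 pos [ 0.4915 -0.1076  0.0606] F [-0.  -0.3 -3.2] w0.708 tilt0.09deg yawY(deg)95.4 q [ 0.79  0.24 -0.68  1.99  0.18  0.98  1.68]
shift tool mm [ 0.9  1.7 36.3] rows 1
az-turn about tool z: -0.3 or 179.7
level fix (tool rv deg) [-0.03  0.09 -0.  ]
```

Request:
arm_command([
  [[0.9, 1.7, 12], [0, 0, 0], 1],
  [[0, 0, 12], [0, 0, 0], 1],
  [[0, 0, 7], [0, 0, 0], 1],
  [[0, 0, 3], [0, 0, 0], 1],
  [[0, 0, 1.3], [0, 0, 0], 1],
  [[0, 0, 0], [0, 0, 0], 1],
  [[0, 0, 0], [0, 0, 0], 1],
  [[0, 0, 0], [0, 0, 0], 1],
])

```text
time: 14.68
position: [0.4891, -0.1054, 0.0242]
tool_rot: [0.151, -3.136, 0.0]
ft_force: [-4.7, 0.3, 4.3]
grip_width: 0.71
```

Request:
arm_command([
  [[0, 0, 0.7], [0, 0, 0], 1],
  [[0, 0, 0], [0, 0, 0], 1],
  [[0, 0, 0], [0, 0, 0], 1],
])

```text
time: 14.93
position: [0.4891, -0.1054, 0.0242]
tool_rot: [0.15, -3.136, 0.001]
ft_force: [-7.1, 0.8, 10.7]
grip_width: 0.708
```

Request:
arm_command([
  [[0, 0, 0], [0, 0, 0], 0.25],
  [[0, 0, 0], [0, 0, 0], 0.15],
  [[0, 0, 0], [0, 0, 0], 0],
  [[0, 0, 0], [0, 0, 0], 0],
  [[0, 0, -10], [0, 0, 0], 0],
  [[0, 0, -35], [0, 0, 0], 0],
  [[0, 0, -35], [0, 0, 0], 0],
  [[0, 0, -35], [0, 0, 0], 0],
])

```text
time: 15.6
position: [0.4895, -0.1049, 0.1402]
tool_rot: [0.152, -3.138, -0.001]
ft_force: [0.9, 0.5, 0.4]
grip_width: 1.0
```

```bash
python3 -c "
from h import *
seg((.49,-.106),.02,.04,'side')
go(.466,.110,.15,95.4)
im,d=optics.get_image('side');cv2.imwrite('pics/a3s.png',im)"
```

```text
side 604 z 0.028 [ 486.7 -103.9] [62.4 69.9] 3.2
t15.65 pos [ 0.4941 -0.1057  0.1475] F [ 3.7 -0.6  4.5] w0.996 tilt0.64deg yawY(deg)95.6 q [ 0.83  0.12 -0.71  1.91  0.09  1.14  1.76]
shift tool mm [  7.  217.4  -3.7] rows 6
az-turn about tool z: 0.2 or -179.8
level fix (tool rv deg) [-0.28  0.57 -0.  ]
```

View pics/a3s.png

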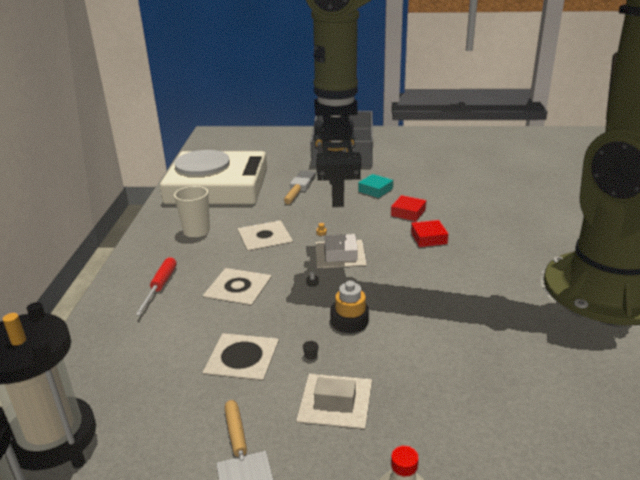

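Request:
arm_command([
  [[1.2, 36.2, 0], [0, 0, 0], 0],
  [[1.2, 36.2, 0], [0, 0, 0], 0],
  [[1.2, 36.2, 0], [0, 0, 0], 0],
  [[1.2, 36.2, 0], [0, 0, 0], 0],
  [[1.2, 36.2, 0], [0, 0, 0], 0],
  [[1.2, 36.2, 0], [0, 0, 0], 0],
  [[0, 0, 0], [0, 0, 0], 0.2],
  [[0, 0, 0], [0, 0, 0], 0.2],
])

```text
time: 16.37
position: [0.4612, 0.1124, 0.1388]
tool_rot: [-0.159, 3.137, -0.0]
ft_force: [0.0, -0.9, -0.3]
grip_width: 0.922
```

Request:
arm_command([
  [[0, 0, 0], [0, 0, 0], 0.2],
  [[0, 0, 0], [0, 0, 0], 0.2],
])

```text
time: 16.53
position: [0.462, 0.1085, 0.1384]
tool_rot: [0.147, -3.138, 0.001]
ft_force: [-0.2, 0.1, -0.4]
grip_width: 0.831
```

```bash
python3 -c "
from h import *
go(.466,.110,.07,95.4)"
```

```text
t16.53 pos [0.462  0.1085 0.1384] F [-0.2  0.1 -0.4] w0.831 tilt0.04deg yawY(deg)95.4 q [ 0.59  0.08 -0.9   1.97  0.07  1.12  1.33]
shift tool mm [-4.2  1.2 68.4] rows 2
az-turn about tool z: -0.0 or 180.0
level fix (tool rv deg) [-0.03 -0.02  0.  ]
```

Request:
arm_command([
  [[-4.2, 1.2, 20], [0, 0, 0], 0.2],
  [[0, 0, 20], [0, 0, 0], 0.25],
  [[0, 0, 15], [0, 0, 0], 0.3],
  [[0, 0, 9], [0, 0, 0], 0.35],
  [[0, 0, 4.5], [0, 0, 0], 0.4],
  [[0, 0, 0], [0, 0, 0], 0.45],
  [[0, 0, 0], [0, 0, 0], 0.5],
  [[0, 0, 0], [0, 0, 0], 0.52],
])

```text
time: 17.2
position: [0.4666, 0.1115, 0.0709]
tool_rot: [-0.15, 3.136, -0.0]
ft_force: [-0.8, 1.0, 0.2]
grip_width: 0.51
```

Request:
arm_command([
  [[0, 0, 0], [0, 0, 0], 0.55],
  [[0, 0, 0], [0, 0, 0], 0.7],
  [[0, 0, 0], [0, 0, 0], 1],
  [[0, 0, 0], [0, 0, 0], 1],
  [[0, 0, 0], [0, 0, 0], 1],
], force=20)

```text
time: 17.62
position: [0.4664, 0.1113, 0.0707]
tool_rot: [-0.15, 3.137, -0.002]
ft_force: [-0.5, -2.3, 4.8]
grip_width: 0.404
```

Request:
arm_command([
  [[0, 0, -8], [0, 0, 0], 1],
  [[0, 0, -22], [0, 0, 0], 1],
  [[0, 0, -30], [0, 0, 0], 1],
  [[0, 0, 0], [0, 0, 0], 1],
  [[0, 0, 0], [0, 0, 0], 1],
])

```text
time: 18.03
position: [0.4667, 0.1122, 0.1314]
tool_rot: [-0.151, 3.135, -0.0]
ft_force: [0.1, 0.7, -1.7]
grip_width: 0.403
```

```bash
python3 -c "
from h import *
seg((.466,.11),.04,.06)
go(.652,-.178,.08,95.4)"
```

```text
none 0
t18.08 pos [0.4656 0.1118 0.1301] F [ 0.4  0.  -1.6] w0.403 tilt0.03deg yawY(deg)95.5 q [ 0.59  0.11 -0.91  1.97  0.09  1.11  1.3 ]
shift tool mm [-157.7 -306.3   50.3] rows 9
az-turn about tool z: 0.1 or -179.9
level fix (tool rv deg) [-0.02  0.02 -0.  ]
```

Request:
arm_command([
  [[-17.5, -34, 0], [0, 0, 0], 1],
  [[-17.5, -34, 0], [0, 0, 0], 1],
  [[-17.5, -34, 0], [0, 0, 0], 1],
  [[-17.5, -34, 0], [0, 0, 0], 1],
  [[-17.5, -34, 0], [0, 0, 0], 1],
  [[-17.5, -34, 0], [0, 0, 0], 1],
  [[-17.5, -34, 0], [0, 0, 0], 1],
  [[-17.5, -34, 0], [0, 0, 0], 1],
])

```text
time: 18.75
position: [0.6307, -0.147, 0.1276]
tool_rot: [0.151, -3.134, -0.002]
ft_force: [0.5, 0.6, -0.5]
grip_width: 0.403
```

Request:
arm_command([
  [[-17.5, -34, 20], [0, 0, 0], 1],
  [[0, 0, 20], [0, 0, 0], 1],
  [[0, 0, 20], [0, 0, 0], 1],
  [[0, 0, 0], [0, 0, 0], 1],
  [[0, 0, 0], [0, 0, 0], 1],
  [[0, 0, 0], [0, 0, 0], 1],
  [[0, 0, 0], [0, 0, 0], 1],
])

```text
time: 19.33
position: [0.652, -0.1761, 0.0722]
tool_rot: [-0.152, 3.136, -0.001]
ft_force: [-0.7, 0.1, -1.3]
grip_width: 0.401
```

```bash
python3 -c "
from h import *
go(.652,-.178,.0227,95.4)"
```

```text
t19.33 pos [ 0.652  -0.1761  0.0722] F [-0.7  0.1 -1.3] w0.401 tilt0.12deg yawY(deg)95.6 q [ 0.71  0.58 -0.66  1.54  0.38  1.15  1.64]
shift tool mm [ 0.3 -1.9 49.5] rows 2
az-turn about tool z: 0.2 or -179.8
level fix (tool rv deg) [-0.04  0.11 -0.  ]
```

Request:
arm_command([
  [[0.3, -1.7, 20], [0, 0, 0], 1],
  [[0, 0, 14], [0, 0, 0], 1],
  [[0, 0, 8], [0, 0, 0], 1],
  [[0, 0, 4], [0, 0, 0], 1],
  [[0, 0, 2], [0, 0, 0], 1],
  [[0, 0, 0.5], [0, 0, 0], 1],
  [[0, 0, 0], [0, 0, 0], 1],
  [[0, 0, 0], [0, 0, 0], 1],
])

```text
time: 20.0
position: [0.6517, -0.1785, 0.0228]
tool_rot: [-0.151, 3.137, -0.001]
ft_force: [0.1, 0.0, -1.0]
grip_width: 0.409
```

Request:
arm_command([
  [[0, 0, 0.7], [0, 0, 0], 1],
  [[0, 0, 0], [0, 0, 0], 1],
  [[0, 0, 0], [0, 0, 0], 1],
])

```text
time: 20.25
position: [0.6517, -0.1784, 0.0227]
tool_rot: [-0.151, 3.137, -0.001]
ft_force: [-1.9, 0.7, 5.5]
grip_width: 0.402
```

Request:
arm_command([
  [[0, 0, 0], [0, 0, 0], 0.5],
  [[0, 0, 0], [0, 0, 0], 0.4],
  [[0, 0, 0], [0, 0, 0], 0.3],
  [[0, 0, 0], [0, 0, 0], 0.2],
  [[0, 0, -10], [0, 0, 0], 0.1],
  [[0, 0, -35], [0, 0, 0], 0],
  [[0, 0, -40], [0, 0, 0], 0],
  [[0, 0, -25], [0, 0, 0], 0],
])

```text
time: 20.92
position: [0.6524, -0.1783, 0.1358]
tool_rot: [-0.151, 3.134, -0.001]
ft_force: [1.8, 0.1, 1.0]
grip_width: 0.926
```

```bash
python3 -c "
from h import *
seg((.652,-.178),.012,.04,'side')
seg((.466,.11),.04,.06);seg((.466,.11),.015,.03)
go(.466,.110,.13,95.4)"
```

```text
side 169 z 0.0184 [ 648.5 -173.7] [35.2 35.5] 7.9
top 334 z 0.0516 [466.3 109.2] [48.8 48.4] 72.0
top 325 z 0.0252 [468.3 109.7] [64.4 64.8] 1.0
t21.07 pos [ 0.6531 -0.1786  0.1354] F [ 0.  -0.7 -0.9] w0.983 tilt0.35deg yawY(deg)95.5 q [ 0.72  0.52 -0.68  1.49  0.34  1.25  1.67]
shift tool mm [158.6 305.2   3.7] rows 9
az-turn about tool z: 0.1 or -179.9
level fix (tool rv deg) [-0.14  0.32 -0.  ]
```

Request:
arm_command([
  [[17.6, 33.9, 0], [0, 0, 0], 0],
  [[17.6, 33.9, 0], [0, 0, 0], 0],
  [[17.6, 33.9, 0], [0, 0, 0], 0],
  [[17.6, 33.9, 0], [0, 0, 0], 0],
  [[17.6, 33.9, 0], [0, 0, 0], 0],
  [[17.6, 33.9, 0], [0, 0, 0], 0],
  [[17.6, 33.9, 0], [0, 0, 0], 0],
  [[17.6, 33.9, 0], [0, 0, 0], 0],
])

```text
time: 21.73
position: [0.4828, 0.079, 0.1304]
tool_rot: [0.15, -3.136, 0.001]
ft_force: [1.1, 0.5, 1.1]
grip_width: 1.002
```

Request:
arm_command([
  [[17.6, 33.9, 0], [0, 0, 0], 0],
  [[0, 0, 30], [0, 0, 0], 0],
  [[0, 0, 10], [0, 0, 0], 0],
  [[0, 0, 0], [0, 0, 0], 0],
  [[0, 0, 0], [0, 0, 0], 0],
  [[0, 0, 0], [0, 0, 0], 0],
  [[0, 0, 0], [0, 0, 0], 0],
])

```text
time: 22.32
position: [0.4652, 0.1093, 0.0921]
tool_rot: [-0.147, 3.137, 0.001]
ft_force: [0.2, -0.6, 0.9]
grip_width: 1.0
```

```bash
python3 -c "
from h import *
go(.4657,.1095,.0445,95.4)"
```

```text
t22.32 pos [0.4652 0.1093 0.0921] F [ 0.2 -0.6  0.9] w1.000 tilt0.05deg yawY(deg)95.4 q [ 0.57  0.17 -0.91  2.01  0.15  1.03  1.26]
shift tool mm [-0.5  0.1 47.6] rows 2
az-turn about tool z: -0.0 or 180.0
level fix (tool rv deg) [ 0.03  0.04 -0.  ]
```

Request:
arm_command([
  [[-0.5, 0, 20], [0, 0, 0], 0],
  [[0, 0, 15], [0, 0, 0], 0.1],
  [[0, 0, 8], [0, 0, 0], 0.2],
  [[0, 0, 4], [0, 0, 0], 0.25],
  [[0, 0, 0], [0, 0, 0], 0.3],
  [[0, 0, 0], [0, 0, 0], 0.35],
  [[0, 0, 0], [0, 0, 0], 0.38],
  [[0, 0, 0], [0, 0, 0], 0.4],
])

```text
time: 22.98
position: [0.4653, 0.1102, 0.0453]
tool_rot: [-0.151, 3.136, -0.0]
ft_force: [-0.1, -0.3, -0.4]
grip_width: 0.63
```

Request:
arm_command([
  [[0, 0, 0], [0, 0, 0], 0.5],
  [[0, 0, 0], [0, 0, 0], 1],
  [[0, 0, 0], [0, 0, 0], 1],
  [[0, 0, 0], [0, 0, 0], 1],
], force=30)

```text
time: 23.32
position: [0.4653, 0.1093, 0.0451]
tool_rot: [-0.15, 3.137, -0.002]
ft_force: [-1.6, -3.1, 5.3]
grip_width: 0.575
```

Request:
arm_command([
  [[0, 0, -8], [0, 0, 0], 1],
  [[0, 0, -22], [0, 0, 0], 1],
  [[0, 0, -35], [0, 0, 0], 1],
  [[0, 0, 0], [0, 0, 0], 1],
  [[0, 0, 0], [0, 0, 0], 1],
])

```text
time: 23.73
position: [0.4655, 0.1108, 0.1109]
tool_rot: [-0.151, 3.135, -0.0]
ft_force: [0.2, 0.4, -3.1]
grip_width: 0.571
```

```bash
python3 -c "
from h import *
go(.6755,.011,.1,95.4)"
```

```text
t23.73 pos [0.4655 0.1108 0.1109] F [ 0.2  0.4 -3.1] w0.571 tilt0.18deg yawY(deg)95.5 q [ 0.59  0.14 -0.92  1.99  0.12  1.07  1.28]
shift tool mm [-199.4 -119.5   11.6] rows 6
az-turn about tool z: 0.1 or -179.9
level fix (tool rv deg) [-0.01  0.18 -0.  ]
```

Request:
arm_command([
  [[-33.2, -19.9, 0], [0, 0, 0], 1],
  [[-33.2, -19.9, 0], [0, 0, 0], 1],
  [[-33.2, -19.9, 0], [0, 0, 0], 1],
  [[-33.2, -19.9, 0], [0, 0, 0], 1],
  [[-33.3, -19.9, 0], [0, 0, 0], 1],
  [[-33.3, -19.9, 0], [0, 0, 0], 1],
  [[0, 0, 25], [0, 0, 0], 1],
  [[0, 0, 15], [0, 0, 0], 1],
])

```text
time: 24.4
position: [0.6747, 0.0085, 0.0654]
tool_rot: [0.145, -3.135, -0.002]
ft_force: [-1.3, 0.5, -4.7]
grip_width: 0.569
```

Request:
arm_command([
  [[0, 0, 0], [0, 0, 0], 1],
  [[0, 0, 0], [0, 0, 0], 1],
  [[0, 0, 0], [0, 0, 0], 1],
  [[0, 0, 0], [0, 0, 0], 1],
])

```text
time: 24.73
position: [0.6747, 0.0114, 0.0708]
tool_rot: [-0.153, 3.136, -0.0]
ft_force: [0.5, 1.3, -4.3]
grip_width: 0.573
```

```bash
python3 -c "
from h import *
go(.6755,.011,.0231,95.4)"
```

```text
t24.73 pos [0.6747 0.0114 0.0708] F [ 0.5  1.3 -4.3] w0.573 tilt0.09deg yawY(deg)95.6 q [ 0.48  0.61 -0.74  1.54  0.43  1.16  1.33]
shift tool mm [-0.7 -0.5 47.7] rows 2
az-turn about tool z: 0.2 or -179.8
level fix (tool rv deg) [-0.01  0.09 -0.  ]
```

Request:
arm_command([
  [[-0.7, -0.5, 20], [0, 0, 0], 1],
  [[0, 0, 13], [0, 0, 0], 1],
  [[0, 0, 7], [0, 0, 0], 1],
  [[0, 0, 4], [0, 0, 0], 1],
  [[0, 0, 2], [0, 0, 0], 1],
  [[0, 0, 0.7], [0, 0, 0], 1],
  [[0, 0, 0], [0, 0, 0], 1],
  [[0, 0, 0], [0, 0, 0], 1],
])

```text
time: 25.4
position: [0.6759, 0.0101, 0.0234]
tool_rot: [-0.151, 3.136, 0.0]
ft_force: [-0.2, -0.7, -3.0]
grip_width: 0.566
```

Request:
arm_command([
  [[0, 0, 0.7], [0, 0, 0], 1],
  [[0, 0, 0.5], [0, 0, 0], 1],
  [[0, 0, 0], [0, 0, 0], 1],
  [[0, 0, 0], [0, 0, 0], 1],
])

```text
time: 25.73
position: [0.676, 0.0101, 0.0233]
tool_rot: [-0.151, 3.137, -0.001]
ft_force: [-2.6, -0.1, 5.6]
grip_width: 0.567
```

Request:
arm_command([
  [[0, 0, 0], [0, 0, 0], 0.38],
  [[0, 0, 0], [0, 0, 0], 0.28],
  [[0, 0, 0], [0, 0, 0], 0.15],
  [[0, 0, 0], [0, 0, 0], 0.1],
  [[0, 0, -10], [0, 0, 0], 0],
  [[0, 0, -35], [0, 0, 0], 0],
  [[0, 0, -40], [0, 0, 0], 0],
  [[0, 0, 0], [0, 0, 0], 0],
])

```text
time: 26.4
position: [0.6802, 0.0112, 0.1158]
tool_rot: [-0.15, 3.125, -0.0]
ft_force: [2.6, 0.0, 1.6]
grip_width: 0.98
```

```bash
python3 -c "
from h import *
seg((.6755,.011),.02,.04,'side')
seg((.466,.11),.015,.04)
go(.4675,.1095,.1,95.4)"
```

```text
side 382 z 0.0277 [673.1  12.6] [47.6 50.7] 2.1
top 708 z 0.0259 [468.2 109.3] [64.2 64.4] 1.4
t26.50 pos [0.6771 0.0103 0.1098] F [ 0.7 -0.3 -0.6] w0.990 tilt0.30deg yawY(deg)95.5 q [ 0.49  0.57 -0.75  1.51  0.41  1.22  1.34]
shift tool mm [199.1 118.8   8.7] rows 6
az-turn about tool z: 0.1 or -179.9
level fix (tool rv deg) [-0.04  0.3  -0.  ]
```

Request:
arm_command([
  [[33.2, 19.8, 0], [0, 0, 0], 0],
  [[33.2, 19.8, 0], [0, 0, 0], 0],
  [[33.2, 19.8, 0], [0, 0, 0], 0],
  [[33.2, 19.8, 0], [0, 0, 0], 0],
  [[33.2, 19.8, 0], [0, 0, 0], 0],
  [[33.2, 19.8, 0], [0, 0, 0], 0],
  [[0, 0, 25], [0, 0, 0], 0],
  [[0, 0, 15], [0, 0, 0], 0],
])

```text
time: 27.17
position: [0.4637, 0.1089, 0.0664]
tool_rot: [-0.155, 3.136, -0.008]
ft_force: [-0.1, -0.9, 0.4]
grip_width: 1.0
```

Request:
arm_command([
  [[0, 0, 0], [0, 0, 0], 0],
  [[0, 0, 0], [0, 0, 0], 0],
  [[0, 0, 0], [0, 0, 0], 0],
  [[0, 0, 0], [0, 0, 0], 0],
])

```text
time: 27.5
position: [0.4664, 0.1093, 0.0671]
tool_rot: [-0.15, 3.138, 0.001]
ft_force: [0.6, -0.0, -0.6]
grip_width: 1.001
```

```bash
python3 -c "
from h import *
go(.4675,.1093,.0195,95.4)"
```

```text
t27.50 pos [0.4664 0.1093 0.0671] F [ 0.6 -0.  -0.6] w1.001 tilt0.06deg yawY(deg)95.5 q [ 0.57  0.22 -0.92  2.03  0.21  0.99  1.21]
shift tool mm [-1.1 -0.1 47.6] rows 2
az-turn about tool z: 0.1 or -179.9
level fix (tool rv deg) [ 0.05  0.03 -0.  ]
```

Request:
arm_command([
  [[-1.1, 0, 20], [0, 0, 0], 0],
  [[0, 0, 15], [0, 0, 0], 0],
  [[0, 0, 8], [0, 0, 0], 0],
  [[0, 0, 4], [0, 0, 0], 0],
  [[0, 0, 0], [0, 0, 0], 0.1],
  [[0, 0, 0], [0, 0, 0], 0.15],
  [[0, 0, 0], [0, 0, 0], 0.2],
  [[0, 0, 0], [0, 0, 0], 0.25],
])

```text
time: 28.17
position: [0.4674, 0.1093, 0.0204]
tool_rot: [-0.151, 3.137, -0.0]
ft_force: [0.8, -0.7, 1.4]
grip_width: 0.806
```

Request:
arm_command([
  [[0, 0, 0], [0, 0, 0], 0.4],
  [[0, 0, 0], [0, 0, 0], 1],
  [[0, 0, 0], [0, 0, 0], 1],
  [[0, 0, 0], [0, 0, 0], 1],
])

```text
time: 28.5
position: [0.4673, 0.1092, 0.0202]
tool_rot: [-0.151, 3.137, -0.001]
ft_force: [-0.9, -0.4, 6.1]
grip_width: 0.752
```

Request:
arm_command([
  [[0, 0, -8], [0, 0, 0], 1],
  [[0, 0, -22], [0, 0, 0], 1],
  [[0, 0, -40], [0, 0, 0], 1],
  [[0, 0, 0], [0, 0, 0], 1],
  [[0, 0, 0], [0, 0, 0], 1],
])

```text
time: 28.92
position: [0.4681, 0.1093, 0.0915]
tool_rot: [-0.15, 3.134, -0.002]
ft_force: [-0.2, 0.1, -3.0]
grip_width: 0.75
```

```bash
python3 -c "
from h import *
go(.634,.2045,.09,95.4)"
```

```text
t28.92 pos [0.4681 0.1093 0.0915] F [-0.2  0.1 -3. ] w0.750 tilt0.24deg yawY(deg)95.5 q [ 0.6   0.18 -0.94  2.01  0.17  1.03  1.24]
shift tool mm [-174.2   78.9    2.1] rows 5
az-turn about tool z: 0.1 or -179.9
level fix (tool rv deg) [-0.07  0.23 -0.  ]
```

Request:
arm_command([
  [[-34.8, 15.8, 0], [0, 0, 0], 1],
  [[-34.8, 15.8, 0], [0, 0, 0], 1],
  [[-34.8, 15.8, 0], [0, 0, 0], 1],
  [[-34.8, 15.8, 0], [0, 0, 0], 1],
  [[-34.8, 15.8, 0], [0, 0, 0], 1],
  [[0, 0, 20], [0, 0, 0], 1],
  [[0, 0, 0], [0, 0, 0], 1],
  [[0, 0, 0], [0, 0, 0], 1],
])

```text
time: 29.58
position: [0.6299, 0.204, 0.0662]
tool_rot: [0.152, -3.131, 0.002]
ft_force: [-0.4, 0.6, -1.8]
grip_width: 0.747
```

Request:
arm_command([
  [[0, 0, 0], [0, 0, 0], 1],
  [[0, 0, 0], [0, 0, 0], 1],
  [[0, 0, 0], [0, 0, 0], 1],
])

```text
time: 29.83
position: [0.6323, 0.2039, 0.0704]
tool_rot: [-0.15, 3.137, -0.001]
ft_force: [0.4, 0.4, -1.8]
grip_width: 0.757
```

```bash
python3 -c "
from h import *
go(.634,.2045,.0242,95.4)"
```

```text
t29.83 pos [0.6323 0.2039 0.0704] F [ 0.4  0.4 -1.8] w0.757 tilt0.07deg yawY(deg)95.5 q [ 0.24  0.61 -0.81  1.57  0.47  1.16  1.  ]
shift tool mm [-1.7  0.5 46.2] rows 2
az-turn about tool z: 0.1 or -179.9
level fix (tool rv deg) [-0.04  0.06 -0.  ]
```

Request:
arm_command([
  [[-1.7, 0.5, 19], [0, 0, 0], 1],
  [[0, 0, 13], [0, 0, 0], 1],
  [[0, 0, 7], [0, 0, 0], 1],
  [[0, 0, 4], [0, 0, 0], 1],
  [[0, 0, 2], [0, 0, 0], 1],
  [[0, 0, 0.7], [0, 0, 0], 1],
  [[0, 0, 0], [0, 0, 0], 1],
  [[0, 0, 0], [0, 0, 0], 1],
])

```text
time: 30.5
position: [0.6345, 0.2055, 0.0244]
tool_rot: [-0.151, 3.137, 0.001]
ft_force: [-0.5, 0.8, -1.7]
grip_width: 0.752
```

Request:
arm_command([
  [[0, 0, 0.7], [0, 0, 0], 1],
  [[0, 0, 0], [0, 0, 0], 1],
  [[0, 0, 0], [0, 0, 0], 1],
])

```text
time: 30.75
position: [0.6345, 0.2055, 0.0243]
tool_rot: [-0.151, 3.137, 0.0]
ft_force: [-1.8, -1.2, 5.5]
grip_width: 0.747
```

Contact. Release, rise, then swing clear over the middle for a full look.

Request:
arm_command([
  [[0, 0, 0], [0, 0, 0], 0.2],
  [[0, 0, 0], [0, 0, 0], 0.1],
  [[0, 0, 0], [0, 0, 0], 0],
  [[0, 0, 0], [0, 0, 0], 0],
  [[0, 0, -10], [0, 0, 0], 0],
  [[0, 0, -35], [0, 0, 0], 0],
  [[0, 0, -40], [0, 0, 0], 0],
  [[0, 0, -40], [0, 0, 0], 0],
])

```text
time: 31.42
position: [0.6333, 0.2051, 0.1495]
tool_rot: [0.151, -3.136, -0.0]
ft_force: [1.2, -0.4, 0.9]
grip_width: 0.998
```

Request:
arm_command([
  [[35, 0, -15], [0, 0, 0], 0],
  [[35, 0, -15], [0, 0, 0], 0],
  [[35, 0, -15], [0, 0, 0], 0],
  [[0, 0, -10], [0, 0, 0], 0],
  [[0, 0, 0], [0, 0, 0], 0],
  [[0, 0, 0], [0, 0, 0], 0],
])

```text
time: 31.92
position: [0.5306, 0.1949, 0.2043]
tool_rot: [-0.15, 3.135, -0.001]
ft_force: [1.0, -0.4, -0.3]
grip_width: 1.0
```

```bash
python3 -c "
from h import *
st()
T=dict(disc=(.634,.2045,.02),square=(.4905,-.106,.02),ring=(.6755,.011,.02),stone=(.483,.297,.02),cap=(.652,-.178,.012))
for k,(x,y,lo) in T.items():
    print(k); seg((x,y),lo,.04); seg((x,y),lo,.04,'side')
for n in('top','side'):
    im,d=optics.get_image(n);cv2.imwrite('pics/end_%s.png'%n,im)
im,d=optics.get_image('top');cv2.imwrite('pics/end_crop.png',cv2.resize(im[110:270,130:430],None,fx=2.6,fy=2.6))
"
```

```text
t31.92 pos [0.5306 0.1949 0.2043] F [ 1.  -0.4 -0.3] w1.000 tilt0.19deg yawY(deg)95.5 q [ 0.43  0.28 -0.96  1.69  0.24  1.3   1.08]
disc
top 473 z 0.0299 [642.4 202.3] [64.1 50.2] 54.8
side 1078 z 0.0286 [632. 208.] [64.8 66.9] 8.7
square
top 789 z 0.0295 [ 490.5 -104.4] [62.2 62. ] 5.6
side 580 z 0.0281 [ 487.5 -102.7] [61.8 68.8] 5.4
ring
top 318 z 0.0293 [677.1  10.7] [47.2 49.1] 88.3
side 388 z 0.0279 [673.8  12.3] [47.8 49.4] 4.4
stone
none 0
side 838 z 0.0284 [481.1 299.2] [37.9 55.7] 83.7
cap
top 205 z 0.0205 [ 651.3 -184.5] [48.1 34.5] 85.3
side 135 z 0.0191 [ 652.6 -174.7] [27. 37.] 9.6
```

View pics/end_crop.png

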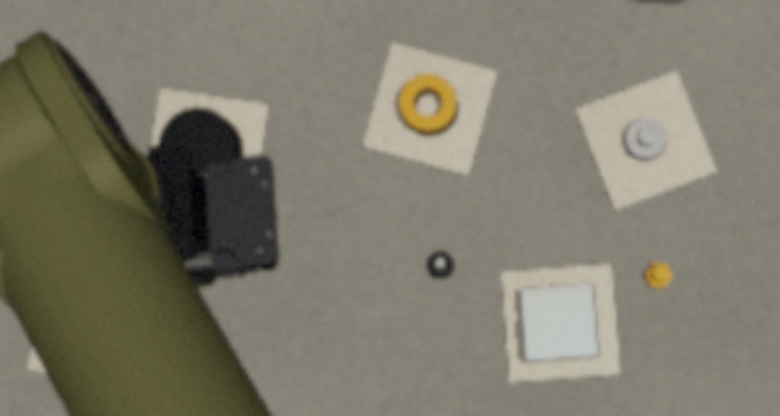

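View pics/end_side.png

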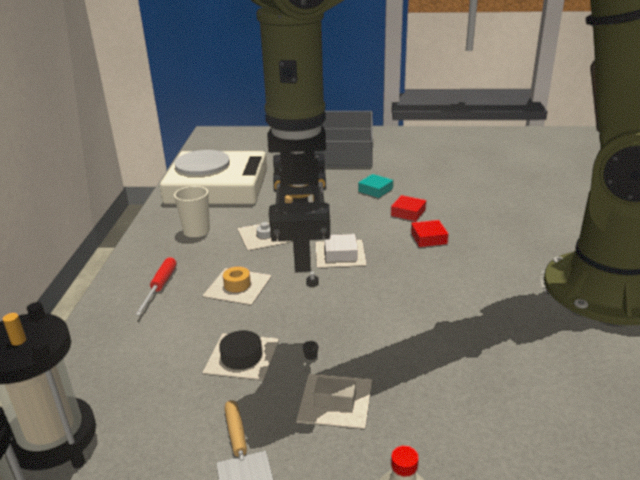

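In the top view the ring, cap and square sit centred on their pads. The side view shows the disc at (241,350) and the stone at (335,393), both centred and flat. The gripper is clear, so I'm handing in.

```bash
python3 -c "
from bench import ctrl
print(ctrl.close_job())"
```

```text
the job is handed in; nothing more can be done
None
```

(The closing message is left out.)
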